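# Post an empty carton through the spring flap of the recycling box

### The arm

A 7-joint arm with a two-finger parallel gripper is mounted at the origin on a cart in front of the work surface, level with it; the furniture and walls round the work are solid. World frame = base frame: x ahead of the robot, y to its left, z up, the work surface at z = 0. Lengths are in m, angles in rad, forces in N, time in s.
With the tool pointing down it reaches from about 0.4 to 0.85 m from the base axis. Payload 4.5 kg.
Tool frame: the origin (TCP) lies at the very end of the fingers, on their centre line; the grasp point (between the pads) lies 19 mm behind it; z points along the fingers, y is the line along which they close (so a half turn about z gives the same grasp; the last joint's range is limited). The gripper opens to 88 mm and grips with 3 to 60 N. Pads are 18 mm wide; open, the fingers measure 123 mm over their backs; the gripper's body (75 mm by 187 mm) begins 45 mm behind the grasp point.
Start: joints at [-1.129, 0.689, -0.195, 1.565, 0.157, 0.902, -0.215], TCP at [0.248, 0.574, 0.239] pointing down, gripper open.
Joint ranges: [-3.01, 3.01], [-0.46, 2.08], [-1.47, 1.51], [0.13, 2.56], [-1, 4.14], [0.04, 2.09], [-2.66, 2.66]. Speed limits (rad/s): [2.57, 2.57, 3.14, 3.14, 3.14, 3.14, 3.14].

### API

Orientations are given as a unit quaternion [x, y, z, w].
In Python, from plant import r, eyes, nets gives the robot as it stands.
- The arm moves only by the shell command python3 -m pendant 'ROWS' [FORCE]. ROWS is JSON, a list of rows, each an object of numbers: "claw": the opening, from 0 (shut) to 1 (fully open); "dx", "dy", "dz": the shift along the world's x, y, z in mm; "twist": the turn about the world's z in rad. In form: [{"claw": .., "dx": .., "dy": .., "dz": .., "twist": ..}, ...]. A call has 1 to 8 rows; each row is the pose to reach, as a shift and turn from the pose commanded when the call began; what a row does not reach only later rows make up. A row lasts 1/10 s, in which the tool goes at most 50 mm and 8.59 degrees, less where a joint would pass 70% of its speed; a pose out of reach is approached as far as the arm can. A call with a gripper value outside its range is refused whole. The fingers move at their own pace and stop on an object; FORCE is the grip in N (left out, the last holds). Time passes only in rows, so rows that repeat a pose let the fingers close. It gives the time, the measured TCP pose, the force, the opening and the grip force at its end, in the units of the state.
- r.get_state(): the state, without advancing time (a new reading comes with each control period).
- eyes.snapshot(name): name is "scene" or "top"; returns (picture, depth): 480x640x3 uint8, blue, green, red; 480x640 float32, m along the optical axis (not along the pixel's ray), 0 where there is no reading.
- eyes.camera_info(name): a dict with "K" (3x3 intrinsics, pixels), "D" ([k1, k2, p1, p2, k3] as OpenCV has them; the pictures are not rectified), "world_to_cam" (4x4, takes a point from world to camera coordinates). Camera axes: x right, y down, z forward; pixel columns grow to the right and rows downward; lengths in m; the calibration is good to about 2 mm. A picture is of the moment at which its call begins. camera_info takes no time and is no camera call.
- r.finish_job(): hands the job in; it is judged then, once.
Trained networks look in the newest picture that a camera, given by its name, has taken for a name from the list of things; names that differ only in an ending like _2 or _b are one class to them, and where a whole thing is asked for, a point or a joint stands for the part that bears it (a point fixed in the world has none). Each returns a list of dicts, best first, with "confidence" (0 to 1); they miss things now and then, are a little off and sometimes report something else, mostly with a low value. They report only what shows in the picture. A call takes as long as a camera call. They do not tell look-alikes from the thing itself.
- nets.spot_in(camera, query): "box" ([left, top, width, height] as shares, 0 to 1, of the picture: columns of its width, rows of its height, round what is visible of it).
- nets.place_of(camera, query): "position" ([column, row] as shares, 0 to 1, of the picture: columns of its width, rows of its height: a listed point, or the origin of a listed thing).
The state is a dict: "clock": time; "q": joint angles; "qd": joint speeds; "joint_torque": joint torques, N m; "tool_pos": TCP position; "eef_rot": TCP orientation; "contact_force": force on the tool from outside, world axes, zero at the start; "moment": the same for the moment, N m; "opening": opening from 0.0 (shut) to 1.0 (fully open); "finger_force": force on a finger pad.
Only numpy, scipy, OpenCV 4.12 (cv2) and the standard library are available. Lean on these libraries where they do the work, as an engineer would, in place of code of your own. Each camera call takes 0.05 s, during which the arm holds its last target. There are 200 camera calls.

### The job

Push the empty carton that lies on the shelf of the recycling box into the box: with one finger push the flap open by its knob and keep it open, and meanwhile push the carton along the shelf and over the edge with the other finger, so that the carton never has to push the flap. Do not pick the carton up; afterwards let the flap swing shut, and leave the mug, the bowl and the timer where they stand.

Things in the scene. Friction and masses are not known exactly. Their poses are not given: they have to be found in the camera images.
- recycling_box: White recycling box, fixed, 340 mm long (x), 222 mm wide (y): loading shelf in front, bin behind, an upright flap between. Origin on the worktop under the middle of the mouth; x points from the shelf into the bin, y left, z up (the box may be turned). Bin inside: x -2 to 204, y -100 to 110 mm, floor z 6, walls to z 156. Fixed lid (top z 160) only beyond x = 108; before it the mouth is open above for fingers pointing down.
- sill (a point): On the shelf's far edge, over which the carton falls into the bin: x = -2, y = 0, z = 110 mm in the box's frame, same axes. The flat shelf runs from here 128 mm towards the robot (to x = -130 mm) and from y = -100 to 110 mm, with 10 mm high lips along its left and right sides and none in front.
- flap (a joint): Angle of the flap, rad: 0 closed, grows as it swings into the bin, at most 1.65. Grey panel 183 mm wide, 5 mm thick, 3 to 43 mm above the shelf, on a vertical hinge at its left end (x = 3, y = 90 mm in the box's frame); closed it reaches across the mouth to y = -97. A spring shuts it: 0.18 Nm closed (3 N at the knob), 0.30 Nm at 1.5 rad.
- flap_knob (a point): Centre of the steel ball, 22 mm diameter, on a 12 mm stem on the flap's front: the place to push. 60 mm from the hinge along the flap, 30 mm in front of the panel's middle. Closed it is at x = -27, y = 30, z = 135 mm in the box's frame (25 mm above the shelf). It swings with the flap: at 1.2 rad it is at x = 48, y = 40 mm, at 1.5 rad at x = 61, y = 56 mm.
- carton_mid (a point): Centre of the empty tan carton, about 40 g, lying flat on the shelf to the right of the knob: 50 mm along its own x, 31 mm high, 80 mm across. Its roll reads about pi/2 (it lies on its broad side); its yaw is the heading of its 50 mm side, near that of the box. Its centre is 15.5 mm above the shelf.
- mug: Cream mug standing to the right of the work, 78 mm wide and 101 mm tall. Origin at the centre of its foot. Leave it alone.
- bowl: White bowl, 115 mm wide, 52 mm tall, to the right at the back. Origin under its centre. Leave it alone.
- timer: White round kitchen timer, 68 mm wide, 58 mm tall, to the left. Origin under its centre. Leave it alone.
Things that resemble listed ones, but are neither listed nor needed, are in the scene too. Leave any orange, purple or turquoise look-alike of the part that bears carton_mid alone.

How it is judged:
On the way, in this order (a step that is already met when the one before it is completed fails the run):
1. a finger holds the flap well open (over 0.7 rad) while the carton is still on the shelf (value of joint flap above 0.7 rad and contact force between the fingers and flap above 0.3 N and height (world z) of carton_mid above 0.115 m and x of carton_mid in the frame of recycling_box below -0.005 m), for 0.05 s.
2. the carton goes over the edge into the box while a finger still holds the flap open (value of joint flap above 0.7 rad and contact force between the fingers and flap above 0.3 N and height (world z) of carton_mid below 0.095 m and x of carton_mid in the frame of recycling_box between 0.005 and 0.2 m and y of carton_mid in the frame of recycling_box between -0.1 and 0.11 m), for 0.05 s.
At the end, for the whole second after the job is handed in: The carton lies at rest inside the bin, its centre more than 15 mm below the shelf's level, and the flap has closed to within 0.06 rad (height (world z) of carton_mid below 0.095 m and x of carton_mid in the frame of recycling_box between 0.005 and 0.2 m and y of carton_mid in the frame of recycling_box between -0.1 and 0.11 m and value of joint flap below 0.06 rad and linear speed of carton below 0.02 m/s); the robot touches nothing.
It fails at once if the carton pushes against the flap (over 0.6 N) (contact force between carton and flap above 0.6 N).
It fails at once if the carton is lifted (its centre more than 25 mm above where it lies on the shelf) (height (world z) of carton_mid above 0.151 m).
It fails at once if the mug is moved by over 20 mm (distance of mug from where it was at the start of the episode above 0.02 m).
It fails at once if the bowl is moved by over 20 mm (distance of bowl from where it was at the start of the episode above 0.02 m).
It fails at once if the timer is moved by over 20 mm (distance of timer from where it was at the start of the episode above 0.02 m).
It also fails if it takes over 42 s, if anything falls off the work surface, if the arm or the gripper's body presses on something with over 40 N, if the wrist force passes 120 N, or if a joint passes its speed limit or range.

## Working session

There is one attempt and no reset: what is moved stays moved. The work goes in short steps, Python scripts to look and compute and a shell command to move; the robot and the scene stay as the last step left them, time stands still between calls to the robot, and variables do not carry over. Pictures are saved under pics/ and viewed, at most 10 in all, crops included, and the job is handed in when it is done.

```bash
mkdir -p pics; ls
cat > h.py <<'E'
import numpy as np, cv2
from plant import r, eyes, nets
def snap(n): return eyes.snapshot(n)
def ray(cam,u,v):
    c=eyes.camera_info(cam);K=np.array(c["K"]);D=np.array(c["D"]);T=np.array(c["world_to_cam"])
    p=cv2.undistortPoints(np.array([[[u,v]]],float),K,D)[0,0]
    R=T[:3,:3];o=-R.T@T[:3,3];d=R.T@np.array([p[0],p[1],1.0]);return o,d
def onz(cam,u,v,z):
    o,d=ray(cam,u,v);return o+d*(z-o[2])/d[2]
def atdepth(cam,u,v,dep):
    o,d=ray(cam,u,v);return o+d*dep
def proj(cam,P):
    c=eyes.camera_info(cam);T=np.array(c["world_to_cam"])
    return cv2.projectPoints(np.array(P,float).reshape(-1,1,3),cv2.Rodrigues(T[:3,:3])[0],T[:3,3],np.array(c["K"]),np.array(c["D"]))[0].reshape(-1,2)
E
python3 - <<'E'
from h import *
s=r.get_state();print(s)
for n in("scene","top"):
    im,d=snap(n);cv2.imwrite(f"pics/{n}0.png",im);np.save(f"pics/{n}d.npy",d)
    for q in("sill","flap_knob","carton_mid","recycling_box","mug","bowl","timer"):
        for x in nets.place_of(n,q)[:4]:
            u,v=x["position"][0]*640,x["position"][1]*480
            z=dict(sill=.11,flap_knob=.135,carton_mid=.1255).get(q,0)
            print(n,q,round(x["confidence"],2),round(u),round(v),np.round(onz(n,u,v,z),4))
E
```

```text
pics
{'clock': 0.0, 'q': array([-1.12920779,  0.68999929, -0.19450154,  1.56633332,  0.15731558,
        0.90250346, -0.21509208]), 'qd': array([-0.00128607,  0.00034385,  0.00033526, -0.00039278,  0.00150897,
        0.00056801, -0.00173779]), 'joint_torque': array([ 3.27737653e-04, -5.27564192e+01, -1.26674987e+00, -1.53428346e+01,
       -5.26242214e-02,  6.63547471e-03,  1.79191325e-04]), 'tool_pos': array([0.24766808, 0.57314666, 0.23790303]), 'eef_rot': array([ 2.02439774e-01,  9.79294277e-01, -9.18628279e-04, -1.11802360e-04]), 'contact_force': array([ 0.2034853 , -0.5263211 ,  0.68144657]), 'moment': array([-0.00469931,  0.02292266, -0.07217036]), 'finger_force': 0.0, 'opening': 1.0027590897615615}
scene sill 0.65 354 234 [ 0.5925 -0.1555  0.11  ]
scene sill 0.62 356 260 [ 0.5069 -0.1947  0.11  ]
scene sill 0.25 355 260 [ 0.5066 -0.1933  0.11  ]
scene flap_knob 0.78 339 233 [ 0.556  -0.1257  0.135 ]
scene carton_mid 0.72 325 314 [ 0.3089 -0.1994  0.1255]
scene carton_mid 0.7 292 227 [0.5297 0.0024 0.1255]
scene carton_mid 0.67 264 269 [ 0.3668 -0.0052  0.1255]
scene carton_mid 0.65 357 259 [ 0.4971 -0.1997  0.1255]
scene recycling_box 0.7 351 261 [ 0.5923 -0.1496  0.    ]
scene mug 0.75 420 321 [ 0.4755 -0.3925  0.    ]
scene bowl 0.85 446 280 [ 0.6399 -0.418   0.    ]
scene timer 0.93 193 250 [0.4338 0.2851 0.    ]
top sill 0.63 364 211 [ 0.5848 -0.1511  0.11  ]
top flap_knob 0.75 355 218 [ 0.5662 -0.1285  0.135 ]
top flap_knob 0.47 365 213 [ 0.5777 -0.1517  0.135 ]
top carton_mid 0.96 371 300 [ 0.3761 -0.1598  0.1255]
top carton_mid 0.84 390 246 [ 0.4991 -0.2068  0.1255]
top carton_mid 0.79 287 152 [0.7308 0.0284 0.1255]
top carton_mid 0.76 280 204 [0.6058 0.0467 0.1255]
top recycling_box 0.94 363 218 [ 0.5863 -0.1543  0.    ]
top mug 0.71 459 258 [ 0.4774 -0.4008  0.    ]
top bowl 0.61 461 192 [ 0.6505 -0.4146  0.    ]
top timer 0.94 196 281 [0.4338 0.2802 0.    ]
```

Run:
```python
from h import *
im=cv2.imread("pics/top0.png");c=im[120:330,260:500];cv2.imwrite("pics/topc.png",cv2.resize(c,(686,600),interpolation=cv2.INTER_CUBIC))
im=cv2.imread("pics/scene0.png");cv2.imwrite("pics/scenec.png",cv2.resize(im[170:380,230:490],(740,598),interpolation=cv2.INTER_CUBIC))
```

```text
(no output)
```

View pics/topc.png

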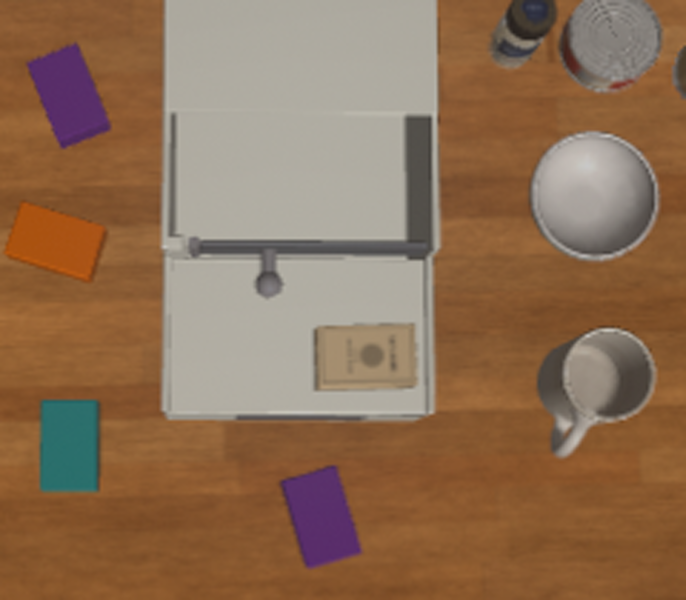

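View pics/scenec.png

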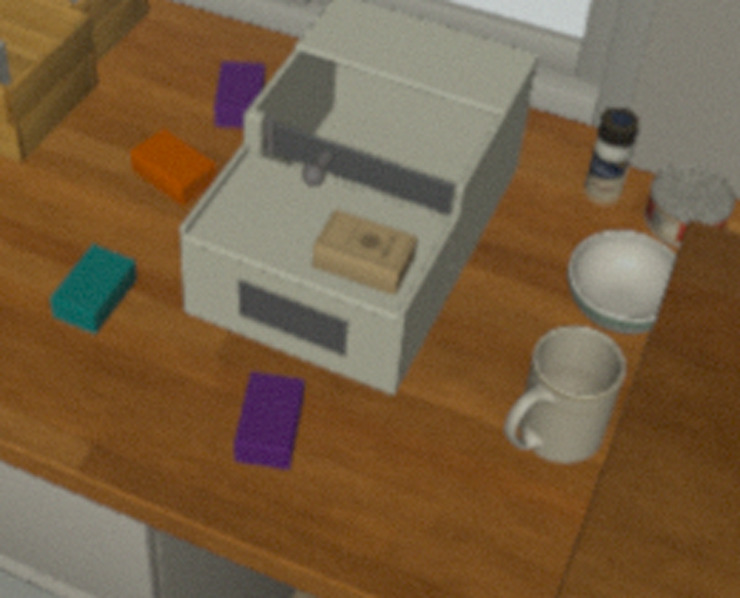

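Top view: the tan carton lies on the shelf at crop (365,355), i.e. pixel (388,244). The knob ball is at (354,219), and the flap runs from (327,206) to (411,207). The candidates for the carton are tan (388,244), purple (371,300) and (284,153), orange (279,204), and turquoise (284,276). Only the tan one lies on the shelf to the right of the knob, and both enlarged crops confirm it. Next I'll refine the positions with depth.

Run:
```python
from h import *
d=np.load("pics/topd.npy");c=eyes.camera_info("top");K=np.array(c["K"]);T=np.array(c["world_to_cam"])
vv,uu=np.mgrid[0:480,0:640]
p=cv2.undistortPoints(np.stack([uu,vv],-1).reshape(-1,1,2).astype(float),K,np.array(c["D"])).reshape(480,640,2)
P=np.concatenate([p*d[...,None],d[...,None]],-1)
W=(P-T[:3,3])@T[:3,:3]; W[d==0]=np.nan
np.save("pics/W.npy",W)
print("cam",-T[:3,:3].T@T[:3,3])
im=cv2.imread("pics/top0.png").astype(int)
def sub(u0,u1,v0,v1,z0,z1):
    w=W[v0:v1,u0:u1].reshape(-1,3);return w[(w[:,2]>z0)&(w[:,2]<z1)]
sh=sub(325,365,230,255,.09,.13);print("shelf z",np.median(sh[:,2]))
ca=sub(365,410,228,262,.13,.155);print("carton",len(ca),np.median(ca,0),np.percentile(ca,[2,98],axis=0),cv2.minAreaRect(ca[:,:2].astype(np.float32)*1000))
kn=sub(346,362,213,226,.135,.16);print("knob",len(kn),kn.mean(0),np.percentile(kn,[2,98],axis=0))
fl=sub(335,410,201,212,.145,.165);print("flap",len(fl),fl.mean(0),np.polyfit(fl[:,1],fl[:,0],1))
lid=sub(315,415,122,165,.15,.17);print("lid",np.percentile(lid,[1,99],axis=0))
s2=sub(305,420,195,275,.1,.13);print("shelf",np.percentile(s2,[.5,99.5],axis=0))
# clicked features
from scipy.optimize import least_squares
k=240/686
cl=[((170,113),(108,116,160)),((437,116),(108,-106,160)),((165,414),(-132,116,118)),((433,417),(-132,-106,118)),((268,284),(-27,30,135)),((431,247),(3,-96,153)),((195,246),(3,90,155))]
px=np.array([[a[0]*k+260-.3,a[1]*k+120-.3] for a,_ in cl]);M=np.array([b for _,b in cl])/1e3
def f(x):
    R=np.array([[np.cos(x[2]),-np.sin(x[2]),0],[np.sin(x[2]),np.cos(x[2]),0],[0,0,1]])
    return (proj("top",M@R.T+[x[0],x[1],0])-px).ravel()
s=least_squares(f,[.587,-.155,0],loss="soft_l1");print(s.x,s.fun.reshape(-1,2).round(1))
```

```text
cam [ 0.39550694 -0.07631984  1.22012169]
shelf z 0.10902545066288764
carton 752 [ 0.50275457 -0.20103186  0.13930491] [[ 0.47848675 -0.23843235  0.13507672]
 [ 0.52691051 -0.16284281  0.1433874 ]] ((503.32244873046875, -201.177001953125), (78.24354553222656, 50.63125228881836), 89.78114318847656)
knob 79 [ 0.56425191 -0.12540224  0.14103173] [[ 0.5538208  -0.13467149  0.13563567]
 [ 0.57682243 -0.11623045  0.14656422]]
flap 210 [ 0.59232324 -0.16141635  0.15122956] [0.02838592 0.5969052 ]
lid [[ 0.69712163 -0.2631228   0.15421597]
 [ 0.7873304  -0.04634509  0.16362874]]
shelf [[ 0.4593829  -0.25754362  0.1033463 ]
 [ 0.59290629 -0.03874395  0.12700504]]
[ 0.58851074 -0.15668344 -0.03430863] [[-1.9 -0. ]
 [ 1.5 -0.1]
 [-1.   0.4]
 [ 0.9  0.4]
 [ 0.6  0.4]
 [-0.7 -0.3]
 [ 0.2 -1. ]]
```

```bash
cat > sim.py <<'E'
import numpy as np
O=np.array([589,-156.]);Y=-.03
R=np.array([[np.cos(Y),-np.sin(Y)],[np.sin(Y),np.cos(Y)]])
L=105.5;H=np.array([3,90.])
def knob(t): return H+60*np.array([np.sin(t),-np.cos(t)])+30*np.array([-np.cos(t),-np.sin(t)])
def sim(path,n=20,t=0.,rear=-110.):
    "path: rows (Cx,Cy,alpha deg) box frame centre"
    out=[]
    path=np.array(path,float)
    for i in range(len(path)):
        seg=[path[0]] if i==0 else [path[i-1]+(path[i]-path[i-1])*k/n for k in range(1,n+1)]
        for C in seg:
            a=np.radians(C[2]);e=np.array([np.cos(a),np.sin(a)]);f=np.array([e[1],-e[0]])
            A=C[:2]+e*L/2;B=C[:2]-e*L/2
            def gap(t):
                w=knob(t)-A;p=np.array([w@e,w@f]);c=np.clip(p,[-8.75,-9],[8.75,9])
                v=p-c;return np.linalg.norm(v)-11,(v[0]*e+v[1]*f)/(np.linalg.norm(v)+1e-9)
            t0=0
            if gap(0)[0]<0 or t>0:
                t0=max(0,t-.1)
                while gap(t0)[0]<0 and t0<1.65:t0+=.005
            t=t0;g,nv=gap(t);k=knob(t)-H;tan=np.array([-k[1],k[0]])/np.linalg.norm(k)
            ext=abs(e[0])*8.75+abs(f[0])*9;rear=max(rear,B[0]+ext)
        out.append((t,g,np.degrees(np.arccos(np.clip(nv@tan,-1,1))),rear+25,A,B))
    return out
def show(path):
    p0=None
    for p,o in zip(path,sim(path)):
        w=O+R@np.array(p[:2]);
        print(p,"th %.2f gap %.1f ang %.0f cartonx %.0f"%o[:4],"A",o[4].round(),"B",o[5].round(),"world C",w.round(1),"heading %.3f"%(np.radians(p[2])+Y))
E
python3 - <<'E'
from sim import *
s=np.array([-56,30.])-L/2*np.array([np.cos(np.radians(48)),np.sin(np.radians(48))])
x,y=s.round()
show([(x,y,48)]+[(x+d,y,48) for d in (10,20,30,40,50,60,70,80,85)]+[(x+85+5*k,y-2*0,48+5*k) for k in range(1,5)])
E
```

```text
(np.float64(-91.0), np.float64(-9.0), 48) th 0.00 gap 5.2 ang 24 cartonx -85 A [-56.  30.] B [-126.  -48.] world C [ 497.8 -162.3] heading 0.808
(np.float64(-81.0), np.float64(-9.0), 48) th 0.07 gap 0.1 ang 8 cartonx -79 A [-46.  30.] B [-116.  -48.] world C [ 507.8 -162.6] heading 0.808
(np.float64(-71.0), np.float64(-9.0), 48) th 0.22 gap 0.2 ang 16 cartonx -69 A [-36.  30.] B [-106.  -48.] world C [ 517.8 -162.9] heading 0.808
(np.float64(-61.0), np.float64(-9.0), 48) th 0.35 gap 0.3 ang 34 cartonx -59 A [-26.  30.] B [-96. -48.] world C [ 527.8 -163.2] heading 0.808
(np.float64(-51.0), np.float64(-9.0), 48) th 0.49 gap 0.1 ang 44 cartonx -49 A [-16.  30.] B [-86. -48.] world C [ 537.8 -163.5] heading 0.808
(np.float64(-41.0), np.float64(-9.0), 48) th 0.66 gap 0.1 ang 47 cartonx -39 A [-6. 30.] B [-76. -48.] world C [ 547.7 -163.8] heading 0.808
(np.float64(-31.0), np.float64(-9.0), 48) th 0.84 gap 0.2 ang 37 cartonx -29 A [ 4. 30.] B [-66. -48.] world C [ 557.7 -164.1] heading 0.808
(np.float64(-21.0), np.float64(-9.0), 48) th 1.01 gap 0.2 ang 21 cartonx -19 A [14. 30.] B [-56. -
[... 171 characters left out ...]
ding 0.808
(np.float64(-6.0), np.float64(-9.0), 48) th 1.20 gap 0.3 ang 6 cartonx -4 A [29. 30.] B [-41. -48.] world C [ 582.7 -164.8] heading 0.808
(np.float64(-1.0), np.float64(-9.0), 53) th 1.25 gap 0.1 ang 2 cartonx 5 A [31. 33.] B [-33. -51.] world C [ 587.7 -165. ] heading 0.895
(np.float64(4.0), np.float64(-9.0), 58) th 1.30 gap 0.2 ang 10 cartonx 13 A [32. 36.] B [-24. -54.] world C [ 592.7 -165.1] heading 0.982
(np.float64(9.0), np.float64(-9.0), 63) th 1.34 gap 0.0 ang 21 cartonx 22 A [33. 38.] B [-15. -56.] world C [ 597.7 -165.3] heading 1.070
(np.float64(14.0), np.float64(-9.0), 68) th 1.37 gap 0.2 ang 31 cartonx 31 A [34. 40.] B [ -6. -58.] world C [ 602.7 -165.4] heading 1.157
```

```bash
python3 -m pendant '[{"claw":1,"dx":170,"dy":-340,"dz":0,"twist":-0.15},{"claw":1,"dx":170,"dy":-340,"dz":0,"twist":-0.15},{"claw":1,"dx":170,"dy":-340,"dz":0,"twist":-0.15},{"claw":1,"dx":170,"dy":-340,"dz":0,"twist":-0.15},{"claw":1,"dx":170,"dy":-340,"dz":0,"twist":-0.15},{"claw":1,"dx":170,"dy":-340,"dz":0,"twist":-0.15},{"claw":1,"dx":170,"dy":-340,"dz":0,"twist":-0.15},{"claw":1,"dx":170,"dy":-340,"dz":0,"twist":-0.15}]'
python3 -m pendant '[{"claw":1,"dx":80,"dy":-399,"dz":0,"twist":-0.2},{"claw":1,"dx":80,"dy":-399,"dz":0,"twist":-0.2},{"claw":1,"dx":80,"dy":-399,"dz":0,"twist":-0.2},{"claw":1,"dx":80,"dy":-399,"dz":0,"twist":-0.2},{"claw":1,"dx":80,"dy":-399,"dz":0,"twist":-0.2},{"claw":1,"dx":80,"dy":-399,"dz":0,"twist":-0.2},{"claw":1,"dx":80,"dy":-399,"dz":0,"twist":-0.2},{"claw":1,"dx":80,"dy":-399,"dz":0,"twist":-0.2}]'
```

```text
clock: 1.6
tool_pos: [0.4194, 0.2295, 0.2389]
eef_rot: [0.277, 0.961, -0.001, 0.001]
contact_force: [0.6, -0.3, -1.0]
opening: 1.005
finger_force: 0.0
clock: 2.4
tool_pos: [0.4968, -0.1605, 0.239]
eef_rot: [0.37, 0.929, 0.0, 0.0]
contact_force: [1.2, 0.7, -0.3]
opening: 0.997
finger_force: 0.0
```

```bash
python3 -m pendant '[{"claw":1,"dx":-6,"dy":0,"dz":0,"twist":0},{"claw":1,"dx":-6,"dy":0,"dz":-30,"twist":0},{"claw":1,"dx":-6,"dy":0,"dz":-60,"twist":0},{"claw":1,"dx":-6,"dy":0,"dz":-80,"twist":0},{"claw":1,"dx":-6,"dy":0,"dz":-80,"twist":0}]'
python3 - <<'E'
from h import *
for n in("scene","top"):
    im,d=snap(n)
    c=im[170:330,280:440] if n=="scene" else im[180:300,310:470]
    cv2.imwrite(f"pics/{n}1.png",cv2.resize(c,None,fx=3.7,fy=3.7,interpolation=cv2.INTER_CUBIC))
s=r.get_state();print(s["tool_pos"],s["eef_rot"])
E
```

```text
clock: 2.9
tool_pos: [0.4888, -0.1575, 0.1567]
eef_rot: [0.37, 0.929, -0.0, -0.003]
contact_force: [-0.7, 0.9, 0.2]
opening: 0.997
finger_force: 0.0
[ 0.4906883  -0.15800763  0.15908079] [ 3.69659366e-01  9.29167336e-01  1.20807824e-04 -1.65820775e-05]
```

View pics/scene1.png

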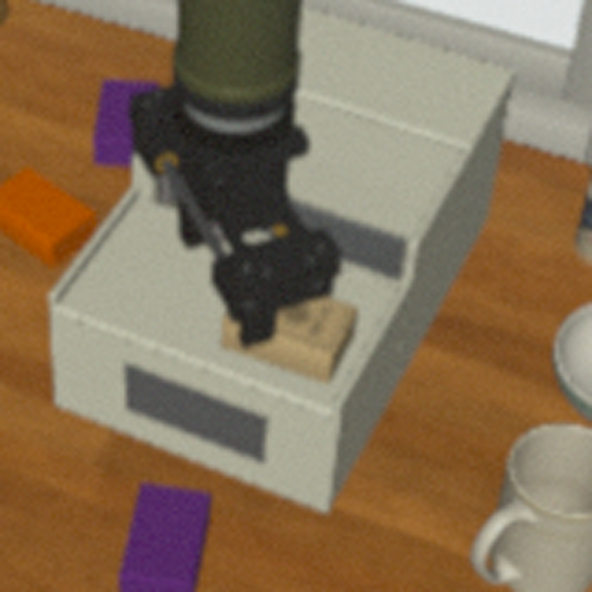

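View pics/top1.png

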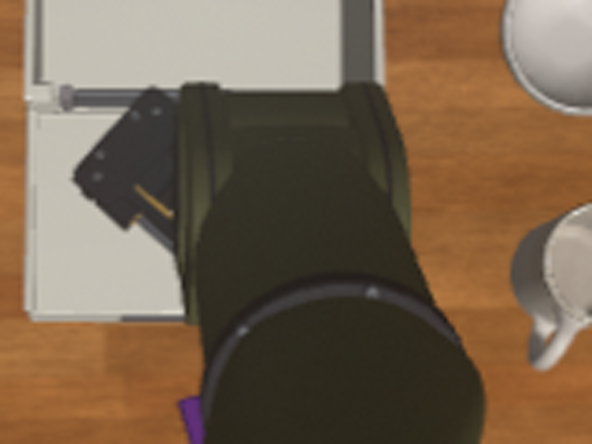

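```bash
python3 -m pendant '[{"claw":1,"dx":0,"dy":-8,"dz":-20,"twist":0},{"claw":1,"dx":0,"dy":-8,"dz":-40,"twist":0},{"claw":1,"dx":0,"dy":-8,"dz":-40,"twist":0},{"claw":1,"dx":0,"dy":-8,"dz":-40,"twist":0}]'
python3 -m pendant '[{"claw":1,"dx":8,"dy":0,"dz":0,"twist":0},{"claw":1,"dx":16,"dy":0,"dz":0,"twist":0},{"claw":1,"dx":24,"dy":-1,"dz":0,"twist":0},{"claw":1,"dx":32,"dy":-1,"dz":0,"twist":0},{"claw":1,"dx":32,"dy":-1,"dz":0,"twist":0}]'
python3 - <<'E'
from h import *
im,d=snap("scene");c=im[170:330,280:440]
cv2.imwrite("pics/scene2.png",cv2.resize(c,None,fx=3.7,fy=3.7,interpolation=cv2.INTER_CUBIC))
s=r.get_state();print(s["tool_pos"],s["contact_force"])
E
```

```text
clock: 3.4
tool_pos: [0.4912, -0.1663, 0.1199]
eef_rot: [0.37, 0.929, 0.0, 0.001]
contact_force: [0.4, 0.3, -0.0]
opening: 0.999
finger_force: 0.0
clock: 3.9
tool_pos: [0.522, -0.1727, 0.1199]
eef_rot: [0.372, 0.928, -0.003, 0.001]
contact_force: [-6.3, -8.1, 7.5]
opening: 0.999
finger_force: 5.4
[ 0.52162382 -0.17248489  0.11992041] [-5.17444457 -7.41493446  8.42858174]
```

View pics/scene2.png

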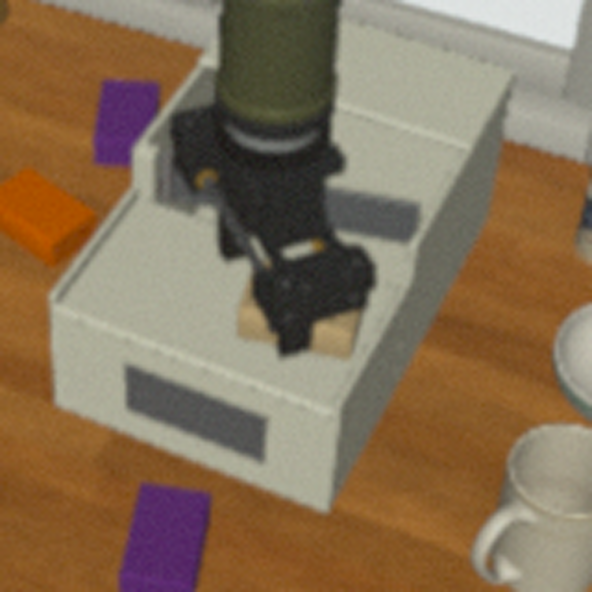

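The carton (crop ~(300,320)) is being pushed and the flap has started to open. However, there is an upward force of 8 N: the block above the fingertip probably sits on the ball. I'll raise the tool a little.

```bash
python3 -m pendant '[{"claw":1,"dx":-3,"dy":0,"dz":4,"twist":0},{"claw":1,"dx":-3,"dy":0,"dz":8,"twist":0},{"claw":1,"dx":-3,"dy":0,"dz":8,"twist":0}]'
python3 - <<'E'
from h import *
print(r.get_state())
im,d=snap("top")
cv2.imwrite("pics/top2.png",cv2.resize(im[190:270,315:435],None,fx=6,fy=6,interpolation=cv2.INTER_CUBIC))
E
```

```text
clock: 4.25
tool_pos: [0.5167, -0.1701, 0.1267]
eef_rot: [0.371, 0.929, -0.002, -0.002]
contact_force: [-5.0, -4.6, 0.3]
opening: 0.999
finger_force: 3.6
{'clock': 4.25, 'q': array([ 0.3155141 ,  0.75175248, -0.14124001,  1.90649975,  0.20930053,
        0.50281298,  0.8376942 ]), 'qd': array([-0.00162704,  0.00305502,  0.00269339, -0.00269875,  0.0018622 ,
       -0.00827243, -0.00241703]), 'joint_torque': array([ -3.54636982, -50.54976225,  -4.00068104, -11.57116681,
        -0.77853257,  -1.44001029,   0.06291536]), 'tool_pos': array([ 0.51666219, -0.17013678,  0.12673554]), 'eef_rot': array([ 0.37119377,  0.92854963, -0.0024121 , -0.0022244 ]), 'contact_force': array([-4.953778  , -4.56285538,  0.25353693]), 'moment': array([-1.13099829,  1.11066826, -0.06618199]), 'finger_force': 3.579438328742981, 'opening': 0.9992785503786055}
```

View pics/top2.png

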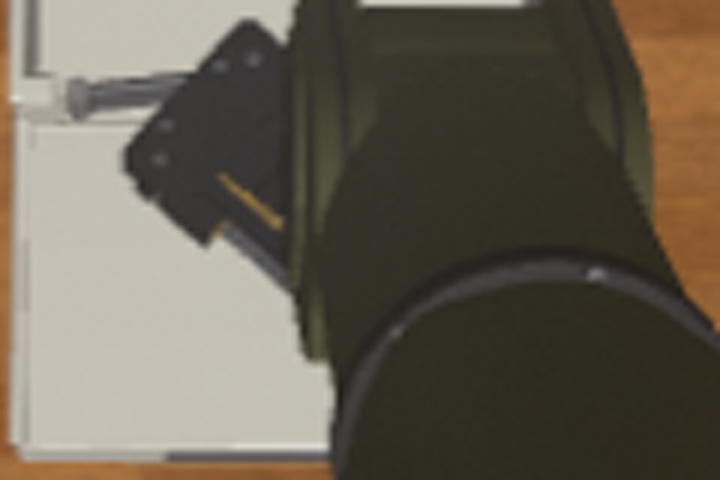

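```bash
python3 -m pendant '[{"claw":1,"dx":4,"dy":4,"dz":0,"twist":0},{"claw":1,"dx":10,"dy":8,"dz":0,"twist":0},{"claw":1,"dx":16,"dy":8,"dz":0,"twist":0},{"claw":1,"dx":22,"dy":8,"dz":0,"twist":0},{"claw":1,"dx":28,"dy":8,"dz":0,"twist":0},{"claw":1,"dx":34,"dy":8,"dz":0,"twist":0},{"claw":1,"dx":34,"dy":8,"dz":0,"twist":0}]'
python3 - <<'E'
from h import *
im,d=snap("scene");c=im[170:330,280:440];im2,d2=snap("top");c2=im2[190:270,315:435]
a=cv2.resize(c,(480,480),interpolation=cv2.INTER_CUBIC);b=cv2.resize(c2,(320,213),interpolation=cv2.INTER_CUBIC)
o=np.zeros((480,800,3),np.uint8);o[:,:480]=a;o[:213,480:]=b;cv2.imwrite("pics/m3.png",o)
s=r.get_state();print(s["tool_pos"],s["contact_force"])
E
```

```text
clock: 5.0
tool_pos: [0.5519, -0.1742, 0.1275]
eef_rot: [0.377, 0.926, -0.008, 0.002]
contact_force: [-3.2, -18.8, -0.1]
opening: 0.996
finger_force: 7.7
[ 0.55192061 -0.1692462   0.12727532] [-4.09441788 -5.89417042  0.05373318]
```

View pics/m3.png

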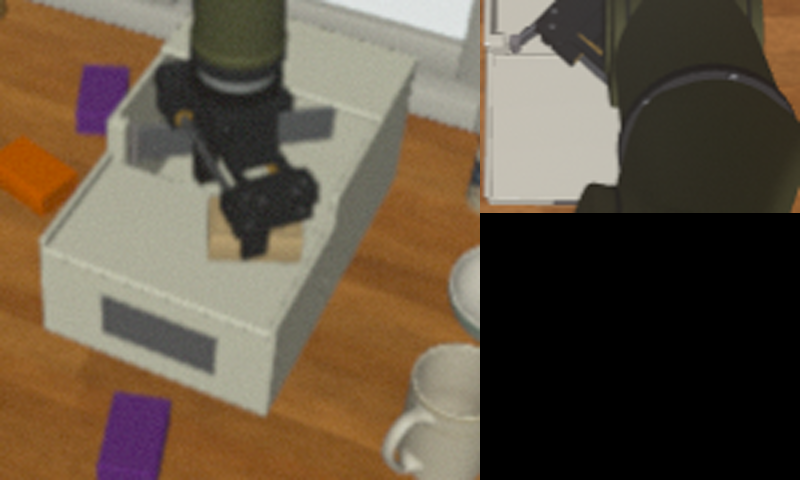

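Run:
```python
from h import *
from sim import *
def b(u,v,z):
    w=onz("scene",280+u/3-.3,170+v/3-.3,z)[:2]*1000;return R.T@(w-O)
t=b(333,108,.153);h=t-H;print("tip",t,"len",np.linalg.norm(h),"theta",np.arctan2(h[0],-h[1]))
for u,v in((208,256),(300,263)):print("carton rear bottom",b(u,v,.11))
for u,v in((210,212),):print("rear top",b(u,v,.141))
s=r.get_state();q=s["eef_rot"];al=2*np.arctan2(q[1],q[0])-np.pi/2
C=R.T@(s["tool_pos"][:2]*1000-O);print("C",C,"alpha",np.degrees(al-Y))
show([(C[0]-5,C[1],48),(C[0],C[1],np.degrees(al-Y))])
```

```text
tip [109.528937   -58.12198636] len 182.45146549389767 theta 0.6234942224928156
carton rear bottom [-73.06512837 -18.23958216]
carton rear bottom [-44.52096649 -92.04678551]
rear top [-52.33526641  -9.09313252]
C [-36.66538159 -14.35245698] alpha 47.67662092019945
(np.float64(-41.66538159241106), np.float64(-14.352456975518194), 48) th 0.68 gap 0.3 ang 17 cartonx -39 A [-6. 25.] B [-77. -54.] world C [ 546.9 -169.1] heading 0.808
(np.float64(-36.66538159241106), np.float64(-14.352456975518194), np.float64(47.67662092019945)) th 0.76 gap 0.2 ang 13 cartonx -35 A [-1. 25.] B [-72. -53.] world C [ 551.9 -169.2] heading 0.802
```

```bash
python3 -m pendant '[{"claw":1,"dx":-2,"dy":4,"dz":0,"twist":0},{"claw":1,"dx":-4,"dy":8,"dz":0,"twist":0},{"claw":1,"dx":-4,"dy":12,"dz":0,"twist":0},{"claw":1,"dx":-4,"dy":16,"dz":0,"twist":0},{"claw":1,"dx":-4,"dy":18,"dz":0,"twist":0},{"claw":1,"dx":-4,"dy":18,"dz":0,"twist":0}]'
cat > look.py <<'E'
from h import *
from sim import *
import sys
im,d=snap("scene");c=im[170:330,280:440]
cv2.imwrite(f"pics/{sys.argv[1]}.png",cv2.resize(c,(480,480),interpolation=cv2.INTER_CUBIC))
s=r.get_state();q=s["eef_rot"];al=2*np.arctan2(q[1],q[0])-np.pi/2
C=R.T@(s["tool_pos"][:2]*1000-O);print("C",C,"alpha",np.degrees(al-Y),s["tool_pos"],s["contact_force"])
show([(C[0]-5,C[1],48),(C[0],C[1],np.degrees(al-Y))])
E
python3 look.py m4
```

```text
clock: 5.7
tool_pos: [0.5484, -0.1416, 0.1266]
eef_rot: [0.37, 0.929, -0.001, -0.001]
contact_force: [-4.0, -2.1, 1.3]
opening: 1.001
finger_force: 2.3
C [-41.04539871  13.22724436] alpha 48.31596553412254 [ 0.54836983 -0.14154753  0.12662374] [-4.91756939 -1.66290218  2.34981375]
(np.float64(-46.045398712800846), np.float64(13.227244356256522), 48) th 0.00 gap 7.8 ang 105 cartonx -44 A [-11.  52.] B [-81. -26.] world C [ 543.4 -141.4] heading 0.808
(np.float64(-41.045398712800846), np.float64(13.227244356256522), np.float64(48.31596553412254)) th 0.00 gap 11.1 ang 105 cartonx -39 A [-6. 53.] B [-76. -26.] world C [ 548.4 -141.5] heading 0.813
```

View pics/m4.png

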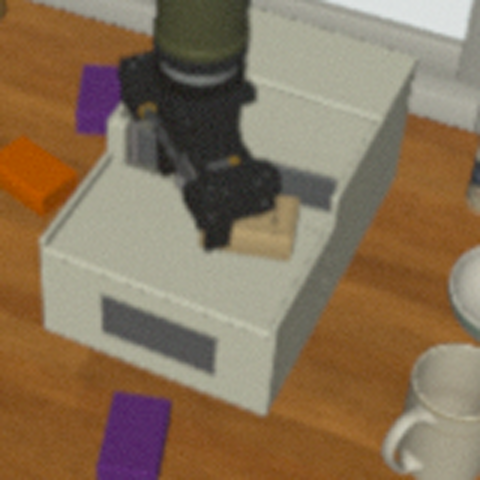

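At 480-px crop scale, the finger has slipped to the left of the knob. The flap has swung most of the way back, with its tip near (335,190), and the carton is near (265,228), still on the shelf. I'll back off and measure again.

```bash
python3 -m pendant '[{"claw":1,"dx":-20,"dy":0,"dz":0,"twist":0},{"claw":1,"dx":-40,"dy":0,"dz":0,"twist":0},{"claw":1,"dx":-55,"dy":0,"dz":0,"twist":0},{"claw":1,"dx":-60,"dy":0,"dz":0,"twist":0},{"claw":1,"dx":-60,"dy":30,"dz":0,"twist":0},{"claw":1,"dx":-60,"dy":60,"dz":30,"twist":0},{"claw":1,"dx":-60,"dy":60,"dz":30,"twist":0}]'
python3 look.py m5
python3 - <<'E'
from h import *
from sim import *
d=snap("scene")[1];c=eyes.camera_info("scene");K=np.array(c["K"]);T=np.array(c["world_to_cam"])
vv,uu=np.mgrid[0:480,0:640]
p=cv2.undistortPoints(np.stack([uu,vv],-1).reshape(-1,1,2).astype(float),K,np.array(c["D"])).reshape(480,640,2)
W=(np.concatenate([p*d[...,None],d[...,None]],-1)-T[:3,3])@T[:3,:3];w=W[d>0]
im=cv2.imread
b=(w[:,:2]*1000-O)@R
m=(w[:,2]>.133)&(w[:,2]<.147)&(b[:,0]>-110)&(b[:,0]<-3)&(b[:,1]<5)&(b[:,1]>-97)
print(m.sum(),cv2.minAreaRect(b[m].astype(np.float32)),np.percentile(b[m],[2,50,98],axis=0))
E
```

```text
clock: 6.45
tool_pos: [0.4935, -0.0759, 0.1593]
eef_rot: [0.366, 0.93, 0.003, 0.003]
contact_force: [1.0, -0.2, -1.0]
opening: 1.003
finger_force: 0.0
C [-98.71227018  74.44449891] alpha 48.581300500727416 [ 0.49256515 -0.07862807  0.15825176] [-0.37772125 -1.17006869 -0.66436597]
(np.float64(-103.71227017690822), np.float64(74.44449891433673), 48) th 0.00 gap 70.9 ang 34 cartonx -85 A [-68. 114.] B [-139.   35.] world C [487.6 -78.5] heading 0.808
(np.float64(-98.71227017690822), np.float64(74.44449891433673), np.float64(48.581300500727416)) th 0.00 gap 69.0 ang 37 cartonx -85 A [-64. 114.] B [-134.   35.] world C [492.6 -78.6] heading 0.818
476 ((-33.85749053955078, -45.22886276245117), (66.17125701904297, 96.16387176513672), 6.488539695739746) [[-65.96581727 -78.45224237]
 [-38.67917403 -40.21044945]
 [ -5.37426515  -0.78296779]]
```

View pics/m5.png

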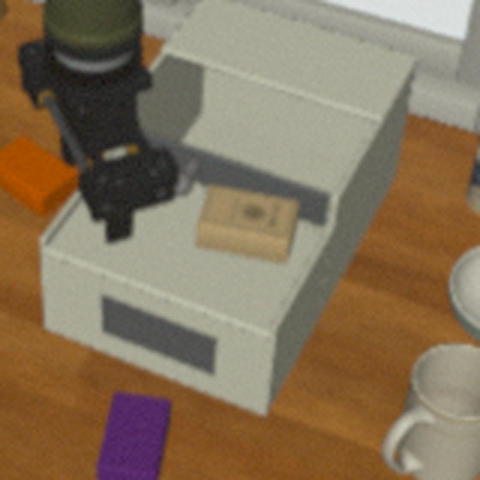

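The carton is clear on the shelf, with the corners of its top face at crop (207,186), (299,196), (291,240) and (198,229). The flap is closed, and the fingers are well to the left.

Run:
```python
from h import *
from sim import *
def b(u,v,z):
    w=onz("scene",280+u/3-.3,170+v/3-.3,z)[:2]*1000;return R.T@(w-O)
P=np.array([b(*p,.141) for p in((207,186),(299,196),(291,240),(198,229))]);print(P,P.mean(0))
e=P[0]-P[3]+P[1]-P[2];print("yaw",np.arctan2(e[1],e[0]))
C0=lambda A,a:(A[0]-L/2*np.cos(np.radians(a)),A[1]-L/2*np.sin(np.radians(a)))
for a in(42,):
    way=[(-56,31,a),(-46,31,a),(-36,30,a),(-26,28,a),(-16,26,a),(-6,25,a),(4,25,a),(14,26,a+2),(20,28,a+6),(26,30,a+10),(32,33,a+14),(36,36,a+17)]
    show([(*np.round(C0(w[:2],w[2]),1),w[2]) for w in way])
```

```text
[[-24.48297414   6.50271389]
 [  0.71673417 -69.76954669]
 [-51.36605196 -83.61845937]
 [-75.40863174  -8.46631101]] [-37.63523092 -38.83790079]
yaw 0.27278879652084576
(np.float64(-95.2), np.float64(-4.3), 42) th 0.00 gap 5.5 ang 26 cartonx -85 A [-56.  31.] B [-134.  -40.] world C [ 493.7 -157.4] heading 0.703
(np.float64(-85.2), np.float64(-4.3), 42) th 0.07 gap 0.3 ang 11 cartonx -85 A [-46.  31.] B [-124.  -40.] world C [ 503.7 -157.7] heading 0.703
(np.float64(-75.2), np.float64(-5.3), 42) th 0.22 gap 0.1 ang 9 cartonx -77 A [-36.  30.] B [-114.  -41.] world C [ 513.7 -159. ] heading 0.703
(np.float64(-65.2), np.float64(-7.3), 42) th 0.38 gap 0.3 ang 16 cartonx -67 A [-26.  28.] B [-104.  -43.] world C [ 523.6 -161.3] heading 0.703
(np.float64(-55.2), np.float64(-9.3), 42) th 0.53 gap 0.1 ang 15 cartonx -57 A [-16.  26.] B [-94. -45.] world C [ 533.5 -163.6] heading 0.703
(np.float64(-45.2), np.float64(-10.3), 42) th 0.69 gap 0.2 ang 11 cartonx -47 A [-6. 25.] B [-84. -46.] world C [ 543.5 -164.9] heading 0.703
(np.float64(-35.2), np.float64(-10.3), 42) th 0.84 gap 0.3 ang 4 cartonx -37 A [ 4. 25.] B [-74. -46.] world C [ 553.5 -165.2] heading 0.703
(np.float64(-23.9), np.float64(-10.6), 44) th 0.98 gap 0.3 ang 3 cartonx -24 A [14. 26.] B [-62. -47.] world C [ 564.8 -165.9] heading 0.738
(np.float64(-15.3), np.float64(-11.2), 48) th 1.07 gap 0.1 ang 1 cartonx -13 A [20. 28.] B [-51. -50.] world C [ 573.4 -166.7] heading 0.808
(np.float64(-6.5), np.float64(-11.6), 52) th 1.17 gap 0.1 ang 3 cartonx -1 A [26. 30.] B [-39. -53.] world C [ 582.2 -167.4] heading 0.878
(np.float64(2.5), np.float64(-10.7), 56) th 1.27 gap 0.2 ang 3 cartonx 10 A [32. 33.] B [-27. -54.] world C [ 591.2 -166.8] heading 0.947
(np.float64(8.8), np.float64(-9.2), 59) th 1.35 gap 0.0 ang 1 cartonx 19 A [36. 36.] B [-18. -54.] world C [ 597.5 -165.5] heading 1.000
```

Run:
```python
from sim import *
C0=lambda A,a:(A[0]-L/2*np.cos(np.radians(a)),A[1]-L/2*np.sin(np.radians(a)))
way=[(-57,31,34),(-46,31,34),(-36,30,34),(-26,28,34),(-16,26,34),(-6,25,34),(4,25,34),(14,26,37),(22,29,41),(29,32,45),(36,36,49),(41,40,53),(44,43,57)]
show([(*np.round(C0(w[:2],w[2]),1),w[2]) for w in way])
```

```text
(np.float64(-100.7), np.float64(1.5), 34) th 0.00 gap 6.8 ang 32 cartonx -85 A [-57.  31.] B [-144.  -28.] world C [ 488.4 -151.5] heading 0.563
(np.float64(-89.7), np.float64(1.5), 34) th 0.07 gap 0.3 ang 20 cartonx -85 A [-46.  31.] B [-133.  -28.] world C [ 499.4 -151.8] heading 0.563
(np.float64(-79.7), np.float64(0.5), 34) th 0.23 gap 0.1 ang 0 cartonx -85 A [-36.  30.] B [-123.  -29.] world C [ 509.4 -153.1] heading 0.563
(np.float64(-69.7), np.float64(-1.5), 34) th 0.38 gap 0.3 ang 7 cartonx -76 A [-26.  28.] B [-113.  -31.] world C [ 519.3 -155.4] heading 0.563
(np.float64(-59.7), np.float64(-3.5), 34) th 0.53 gap 0.1 ang 6 cartonx -66 A [-16.  26.] B [-103.  -33.] world C [ 529.2 -157.7] heading 0.563
(np.float64(-49.7), np.float64(-4.5), 34) th 0.68 gap 0.3 ang 2 cartonx -56 A [-6. 25.] B [-93. -34.] world C [ 539.2 -159. ] heading 0.563
(np.float64(-39.7), np.float64(-4.5), 34) th 0.82 gap 0.1 ang 5 cartonx -46 A [ 4. 25.] B [-83. -34.] world C [ 549.2 -159.3] heading 0.563
(np.float64(-28.1), np.float64(-5.7), 37) th 0.97 gap 0.3 ang 8 cartonx -33 A [14. 26.] B [-70. -37.] world C [ 560.7 -160.9] heading 0.616
(np.float64(-17.8), np.float64(-5.6), 41) th 1.09 gap 0.3 ang 5 cartonx -20 A [22. 29.] B [-58. -40.] world C [ 571.  -161.1] heading 0.686
(np.float64(-8.3), np.float64(-5.3), 45) th 1.21 gap 0.3 ang 2 cartonx -8 A [29. 32.] B [-46. -43.] world C [ 580.5 -161. ] heading 0.755
(np.float64(1.4), np.float64(-3.8), 49) th 1.33 gap 0.1 ang 1 cartonx 4 A [36. 36.] B [-33. -44.] world C [ 590.3 -159.8] heading 0.825
(np.float64(9.3), np.float64(-2.1), 53) th 1.43 gap 0.0 ang 2 cartonx 15 A [41. 40.] B [-22. -44.] world C [ 598.2 -158.4] heading 0.895
(np.float64(15.3), np.float64(-1.2), 57) th 1.50 gap 0.1 ang 2 cartonx 24 A [44. 43.] B [-13. -45.] world C [ 604.3 -157.7] heading 0.965
```

```bash
python3 -m pendant '[{"claw":1,"dx":-8,"dy":-30,"dz":0,"twist":-0.12},{"claw":1,"dx":-4,"dy":-72,"dz":0,"twist":-0.25},{"claw":1,"dx":-4,"dy":-73,"dz":0,"twist":-0.25},{"claw":1,"dx":-4,"dy":-73,"dz":-15,"twist":-0.25},{"claw":1,"dx":-4,"dy":-73,"dz":-31,"twist":-0.25},{"claw":1,"dx":-4,"dy":-73,"dz":-31,"twist":-0.25},{"claw":1,"dx":-4,"dy":-73,"dz":-31,"twist":-0.25}]'; python3 look.py n1
```

```text
clock: 7.25
tool_pos: [0.4854, -0.1549, 0.1254]
eef_rot: [0.483, 0.876, -0.0, -0.0]
contact_force: [0.5, -0.4, 0.9]
opening: 1.001
finger_force: 0.0
C [-103.2659335    -1.89939848] alpha 33.96135153339208 [ 0.48572356 -0.15480103  0.1258333 ] [-0.53697524 -0.55984579 -0.40841148]
(np.float64(-108.26593350319264), np.float64(-1.899398479113832), 48) th 0.00 gap 23.3 ang 13 cartonx -85 A [-73.  37.] B [-144.  -41.] world C [ 480.7 -154.7] heading 0.808
(np.float64(-103.26593350319264), np.float64(-1.899398479113832), np.float64(33.96135153339208)) th 0.00 gap 9.8 ang 40 cartonx -85 A [-60.  28.] B [-147.  -31.] world C [ 485.7 -154.8] heading 0.563
```

```bash
python3 -m pendant '[{"claw":1,"dx":7,"dy":3,"dz":2,"twist":0},{"claw":1,"dx":14,"dy":3,"dz":2,"twist":0},{"claw":1,"dx":19,"dy":3,"dz":2,"twist":0},{"claw":1,"dx":24,"dy":2,"dz":2,"twist":0},{"claw":1,"dx":29,"dy":1,"dz":2,"twist":0},{"claw":1,"dx":34,"dy":0,"dz":2,"twist":0},{"claw":1,"dx":34,"dy":0,"dz":2,"twist":0}]'; python3 look.py n2
```

```text
clock: 8.0
tool_pos: [0.5186, -0.1591, 0.1285]
eef_rot: [0.485, 0.874, -0.003, 0.001]
contact_force: [-5.1, -6.8, 5.9]
opening: 1.0
finger_force: 4.6
C [-70.6057663   -5.14949676] alpha 33.667786340995384 [ 0.51827154 -0.15902932  0.1285267 ] [-4.73257212 -7.80386881  6.232259  ]
(np.float64(-75.60576630197302), np.float64(-5.149496756383337), 48) th 0.12 gap 0.2 ang 22 cartonx -73 A [-40.  34.] B [-111.  -44.] world C [ 513.3 -158.9] heading 0.808
(np.float64(-70.60576630197302), np.float64(-5.149496756383337), np.float64(33.667786340995384)) th 0.37 gap 0.3 ang 14 cartonx -73 A [-27.  24.] B [-115.  -34.] world C [ 518.3 -159. ] heading 0.558
```

```bash
python3 -m pendant '[{"claw":1,"dx":-10,"dy":1,"dz":0,"twist":0},{"claw":1,"dx":-10,"dy":1,"dz":4,"twist":0},{"claw":1,"dx":-5,"dy":1,"dz":5,"twist":0},{"claw":1,"dx":0,"dy":0,"dz":5,"twist":0},{"claw":1,"dx":5,"dy":-1,"dz":5,"twist":0},{"claw":1,"dx":5,"dy":-1,"dz":5,"twist":0}]'; python3 look.py n3
```

```text
clock: 8.65
tool_pos: [0.5215, -0.1597, 0.1321]
eef_rot: [0.485, 0.874, -0.003, -0.002]
contact_force: [-4.1, -8.3, -2.2]
opening: 0.998
finger_force: 4.5
C [-67.53535937  -5.67488111] alpha 33.69552372036829 [ 0.52132481 -0.15964657  0.13212433] [-5.64414174 -8.50032912 -2.57150211]
(np.float64(-72.53535936676539), np.float64(-5.67488110953469), 48) th 0.16 gap 0.0 ang 25 cartonx -70 A [-37.  34.] B [-108.  -45.] world C [ 516.3 -159.5] heading 0.808
(np.float64(-67.53535936676539), np.float64(-5.67488110953469), np.float64(33.69552372036829)) th 0.42 gap 0.3 ang 13 cartonx -70 A [-24.  24.] B [-111.  -35.] world C [ 521.3 -159.6] heading 0.558
```

```bash
cat > flap.py <<'E'
from h import *
from sim import *
def cloud(n):
    im,d=snap(n);c=eyes.camera_info(n);T=np.array(c["world_to_cam"])
    vv,uu=np.mgrid[0:480,0:640]
    p=cv2.undistortPoints(np.stack([uu,vv],-1).reshape(-1,1,2).astype(float),np.array(c["K"]),np.array(c["D"])).reshape(480,640,2)
    W=(np.concatenate([p*d[...,None],d[...,None]],-1)-T[:3,3])@T[:3,:3]
    B=W*1000;B[...,:2]=(B[...,:2]-O)@R;B[d==0]=np.nan
    return im,B
def flap(n="scene"):
    im,B=cloud(n);v=im.astype(int).max(2)
    m=(B[...,2]>117)&(B[...,2]<150)&(B[...,0]>-3)&(B[...,0]<195)&(B[...,1]>-95)&(B[...,1]<75)&(v>55)&(v<135)
    q=B[m]-[3,90,0];t=np.arctan2(q[:,0],-q[:,1]);rr=np.hypot(q[:,0],q[:,1]);t=t[rr<190]
    print(n,"flap pts",len(t),"theta pct",np.percentile(t,[10,25,50,75,90]).round(2) if len(t) else None)
    # tan carton
    i=im.astype(int);k=(i[...,2]-i[...,0]>30)&(B[...,2]>112)&(B[...,2]<150)&(B[...,0]>-130)&(B[...,0]<60)&(B[...,1]<30)&(B[...,1]>-97)
    top=k&(B[...,2]>134)
    if top.sum()>20: print("carton top pts",top.sum(),"pct xy",np.percentile(B[top],[3,50,97],axis=0).round()[:,:2].tolist(),cv2.minAreaRect(B[top][:,:2].astype(np.float32)))
if __name__=="__main__": flap("scene")
E
python3 flap.py
```

```text
scene flap pts 358 theta pct [0.25 0.28 0.29 0.3  0.31]
carton top pts 152 pct xy [[-55.0, -80.0], [-30.0, -65.0], [-9.0, -2.0]] ((-37.60371398925781, -40.133018493652344), (53.169002532958984, 77.31076049804688), 14.389286041259766)
```

```bash
sed -i 's/^L=105.5/L=97./; s/8\.75/4.5/g' sim.py
python3 - <<'E'
from sim import *
C0=lambda A,a:(A[0]-L/2*np.cos(np.radians(a)),A[1]-L/2*np.sin(np.radians(a)))
show([(-67.5-40,-5.7,33.7),(-67.5,-5.7,33.7)])
print()
way=[(-57,31,34),(-46,33,34),(-36,33,34),(-26,32,34),(-16,31,34),(-6,30,34),(4,30,34),(14,30,37),(22,31,41),(30,33,45),(38,35,49),(43,38,54),(46,42,59)]
show([(*np.round(C0(w[:2],w[2]),1),w[2]) for w in way])
E
```

```text
(-107.5, -5.7, 33.7) th 0.00 gap 23.3 ang 50 cartonx -85 A [-67.  21.] B [-148.  -33.] world C [ 481.4 -158.5] heading 0.558
(-67.5, -5.7, 33.7) th 0.26 gap 0.0 ang 45 cartonx -74 A [-27.  21.] B [-108.  -33.] world C [ 521.4 -159.7] heading 0.558

(np.float64(-97.2), np.float64(3.9), 34) th 0.00 gap 10.6 ang 37 cartonx -85 A [-57.  31.] B [-137.  -23.] world C [ 492.  -149.2] heading 0.563
(np.float64(-86.2), np.float64(5.9), 34) th 0.01 gap 0.2 ang 33 cartonx -85 A [-46.  33.] B [-126.  -21.] world C [ 503.  -147.5] heading 0.563
(np.float64(-76.2), np.float64(5.9), 34) th 0.17 gap 0.1 ang 5 cartonx -83 A [-36.  33.] B [-116.  -21.] world C [ 513.  -147.8] heading 0.563
(np.float64(-66.2), np.float64(4.9), 34) th 0.32 gap 0.2 ang 10 cartonx -73 A [-26.  32.] B [-106.  -22.] world C [ 523.  -149.1] heading 0.563
(np.float64(-56.2), np.float64(3.9), 34) th 0.47 gap 0.1 ang 17 cartonx -63 A [-16.  31.] B [-96. -23.] world C [ 532.9 -150.4] heading 0.563
(np.float64(-46.2), np.float64(2.9), 34) th 0.63 gap 0.1 ang 16 cartonx -53 A [-6. 30.] B [-86. -24.] world C [ 542.9 -151.7] heading
[... 274 characters left out ...]
ading 0.616
(np.float64(-14.6), np.float64(-0.8), 41) th 1.05 gap 0.2 ang 5 cartonx -17 A [22. 31.] B [-51. -33.] world C [ 574.4 -156.4] heading 0.686
(np.float64(-4.3), np.float64(-1.3), 45) th 1.16 gap 0.1 ang 5 cartonx -4 A [30. 33.] B [-39. -36.] world C [ 584.7 -157.2] heading 0.755
(np.float64(6.2), np.float64(-1.6), 49) th 1.27 gap 0.1 ang 3 cartonx 9 A [38. 35.] B [-26. -38.] world C [ 595.1 -157.8] heading 0.825
(np.float64(14.5), np.float64(-1.2), 54) th 1.36 gap 0.3 ang 2 cartonx 21 A [43. 38.] B [-14. -40.] world C [ 603.5 -157.6] heading 0.912
(np.float64(21.0), np.float64(0.4), 59) th 1.44 gap 0.3 ang 3 cartonx 31 A [46. 42.] B [ -4. -41.] world C [ 610.  -156.2] heading 1.000
```

```bash
python3 -m pendant '[{"claw":1,"dx":-20,"dy":0,"dz":0,"twist":0},{"claw":1,"dx":-36,"dy":0,"dz":-2,"twist":0},{"claw":1,"dx":-36,"dy":4,"dz":-2,"twist":0.1},{"claw":1,"dx":-28,"dy":4,"dz":-2,"twist":0.1},{"claw":1,"dx":-19,"dy":4,"dz":-2,"twist":0.1},{"claw":1,"dx":-14,"dy":4,"dz":-2,"twist":0.1},{"claw":1,"dx":-9,"dy":4,"dz":-2,"twist":0.1},{"claw":1,"dx":-9,"dy":4,"dz":-2,"twist":0.1}]';python3 look.py n4; python3 flap.py
```

```text
clock: 9.55
tool_pos: [0.5159, -0.1516, 0.1305]
eef_rot: [0.439, 0.898, -0.0, -0.001]
contact_force: [-3.0, -0.9, 0.4]
opening: 1.002
finger_force: 1.4
C [-73.56591813   2.3559528 ] alpha 39.651350844699735 [ 0.51553785 -0.15143846  0.13044973] [-3.46329384 -0.58326147 -0.83420776]
(np.float64(-78.56591813469355), np.float64(2.355952804043801), 48) th 0.00 gap 0.0 ang 5 cartonx -76 A [-46.  38.] B [-111.  -34.] world C [ 510.5 -151.3] heading 0.808
(np.float64(-73.56591813469355), np.float64(2.355952804043801), np.float64(39.651350844699735)) th 0.17 gap 0.1 ang 1 cartonx -76 A [-36.  33.] B [-111.  -29.] world C [ 515.5 -151.4] heading 0.662
scene flap pts 334 theta pct [0.17 0.18 0.19 0.2  0.21]
carton top pts 167 pct xy [[-56.0, -79.0], [-30.0, -64.0], [-8.0, -3.0]] ((-36.40705871582031, -39.448394775390625), (53.6200065612793, 78.37618255615234), 11.235492706298828)
```

```bash
python3 -m pendant '[{"claw":1,"dx":6,"dy":-1,"dz":0,"twist":0},{"claw":1,"dx":12,"dy":-2,"dz":0,"twist":0},{"claw":1,"dx":18,"dy":-3,"dz":0,"twist":0},{"claw":1,"dx":24,"dy":-4,"dz":0,"twist":0},{"claw":1,"dx":30,"dy":-5,"dz":0,"twist":0},{"claw":1,"dx":36,"dy":-5,"dz":0,"twist":0},{"claw":1,"dx":40,"dy":-5,"dz":0,"twist":0},{"claw":1,"dx":40,"dy":-5,"dz":0,"twist":0}]';python3 look.py n5; python3 flap.py
```

```text
clock: 10.45
tool_pos: [0.5563, -0.1552, 0.1307]
eef_rot: [0.438, 0.899, 0.001, 0.0]
contact_force: [-4.0, 3.0, 0.6]
opening: 0.999
finger_force: 2.1
C [-33.15665373  -0.36905435] alpha 39.77928968802934 [ 0.5558472  -0.15537434  0.13067061] [-3.63707669  2.81910494  0.25623831]
(np.float64(-38.15665373206951), np.float64(-0.36905434862522557), 48) th 0.00 gap 3.3 ang 118 cartonx -36 A [-6. 36.] B [-71. -36.] world C [ 550.8 -155.2] heading 0.808
(np.float64(-33.15665373206951), np.float64(-0.36905434862522557), np.float64(39.77928968802934)) th 0.00 gap 11.4 ang 141 cartonx -36 A [ 4. 31.] B [-70. -31.] world C [ 555.8 -155.4] heading 0.664
scene flap pts 222 theta pct [0.69 0.78 0.8  0.82 0.83]
carton top pts 169 pct xy [[-73.0, -79.0], [-46.0, -64.0], [-9.0, -23.0]] ((-49.88249588012695, -56.14592742919922), (43.9918212890625, 91.0318832397461), 48.22959518432617)
```

```bash
python3 -m pendant '[{"claw":1,"dx":4,"dy":-2,"dz":0,"twist":0.01},{"claw":1,"dx":8,"dy":-3,"dz":0,"twist":0.03},{"claw":1,"dx":12,"dy":-3,"dz":0,"twist":0.04},{"claw":1,"dx":16,"dy":-3,"dz":0,"twist":0.06},{"claw":1,"dx":20,"dy":-4,"dz":0,"twist":0.07},{"claw":1,"dx":20,"dy":-4,"dz":0,"twist":0.07}]';python3 look.py n6; python3 flap.py
```

```text
clock: 11.15
tool_pos: [0.5764, -0.1612, 0.1309]
eef_rot: [0.407, 0.913, -0.0, 0.001]
contact_force: [-3.5, -0.7, 0.0]
opening: 0.996
finger_force: 1.7
C [-12.66982638  -5.68121974] alpha 43.660470166409645 [ 0.57616546 -0.16129863  0.13086276] [-3.87092057 -1.80801071  1.14626614]
(np.float64(-17.669826384574694), np.float64(-5.681219740865628), 48) th 0.00 gap 21.2 ang 148 cartonx -15 A [15. 30.] B [-50. -42.] world C [ 571.2 -161.1] heading 0.808
(np.float64(-12.669826384574694), np.float64(-5.681219740865628), np.float64(43.660470166409645)) th 0.00 gap 29.0 ang 152 cartonx -13 A [22. 28.] B [-48. -39.] world C [ 576.2 -161.3] heading 0.732
scene flap pts 101 theta pct [0.23 0.93 1.   1.03 1.06]
carton top pts 147 pct xy [[-51.0, -84.0], [-25.0, -65.0], [5.0, -11.0]] ((-24.716533660888672, -48.786155700683594), (48.15882873535156, 89.3056640625), 38.04902267456055)
```

View pics/n6.png

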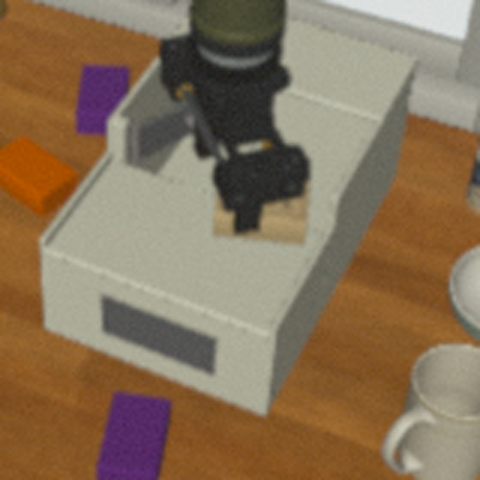

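At 480-px scale, the flap is well open, with the panel at (160,140). The carton (260,210) is still on the shelf in front of the right finger (245,222). I'll continue with the push over the edge.

```bash
python3 -m pendant '[{"claw":1,"dx":5,"dy":1,"dz":0,"twist":0.03},{"claw":1,"dx":10,"dy":1,"dz":0,"twist":0.06},{"claw":1,"dx":15,"dy":2,"dz":0,"twist":0.09},{"claw":1,"dx":20,"dy":2,"dz":0,"twist":0.12},{"claw":1,"dx":24,"dy":3,"dz":0,"twist":0.16},{"claw":1,"dx":28,"dy":3,"dz":0,"twist":0.2},{"claw":1,"dx":28,"dy":3,"dz":0,"twist":0.2},{"claw":1,"dx":28,"dy":3,"dz":0,"twist":0.2}]';python3 look.py n7
cat >> flap.py <<'E'
    im,B=cloud("scene");i=im.astype(int);k=(i[...,2]-i[...,0]>30)&(B[...,0]>-130)&(B[...,0]<200)&(B[...,1]<105)&(B[...,1]>-97)&(B[...,2]>8)&(B[...,2]<150);print("tan",k.sum(),np.percentile(B[k],[3,50,97],axis=0).round().tolist() if k.sum() else "")
E
python3 flap.py
```

```text
clock: 12.05
tool_pos: [0.6036, -0.1575, 0.1307]
eef_rot: [0.314, 0.95, 0.0, 0.0]
contact_force: [-4.5, -3.9, 1.1]
opening: 0.998
finger_force: 2.0
C [14.57244854 -1.16474777] alpha 55.15255215097257 [ 0.60353095 -0.15760133  0.13075587] [-4.47547587 -2.26590843  0.10595031]
(np.float64(9.572448535422959), np.float64(-1.1647477749603656), 48) th 0.00 gap 48.8 ang 146 cartonx 12 A [42. 35.] B [-23. -37.] world C [ 598.5 -157.5] heading 0.808
(np.float64(14.572448535422959), np.float64(-1.1647477749603656), np.float64(55.15255215097257)) th 0.00 gap 49.2 ang 144 cartonx 22 A [42. 39.] B [-13. -41.] world C [ 603.5 -157.6] heading 0.933  File "flap.py", line 20
    im,B=cloud("scene");i=im.astype(int);k=(i[...,2]-i[...,0]>30)&(B[...,0]>-130)&(B[...,0]<200)&(B[...,1]<105)&(B[...,1]>-97)&(B[...,2]>8)&(B[...,2]<150);print("tan",k.sum(),np.percentile(B[k],[3,50,97],axis=0).round().tolist() if k.sum() else "")
IndentationError: unexpected indent
```

```bash
sed -i '$ s/^    //' flap.py; python3 flap.py
```

```text
scene flap pts 56 theta pct [0.57 0.62 1.06 1.24 1.35]
tan 116 [[-10.0, -53.0, 31.0], [77.0, -27.0, 35.0], [92.0, 24.0, 134.0]]
```

```bash
python3 -m pendant '[{"claw":1,"dx":-10,"dy":-4,"dz":0,"twist":-0.07},{"claw":1,"dx":-22,"dy":-6,"dz":0,"twist":-0.14},{"claw":1,"dx":-36,"dy":-6,"dz":0,"twist":-0.22},{"claw":1,"dx":-52,"dy":-4,"dz":0,"twist":-0.25},{"claw":1,"dx":-68,"dy":0,"dz":0,"twist":-0.25},{"claw":1,"dx":-84,"dy":4,"dz":0,"twist":-0.25},{"claw":1,"dx":-104,"dy":6,"dz":0,"twist":-0.25},{"claw":1,"dx":-130,"dy":6,"dz":0,"twist":-0.25}]'
python3 -m pendant '[{"claw":1,"dx":-10,"dy":20,"dz":30,"twist":0},{"claw":1,"dx":-20,"dy":60,"dz":70,"twist":0},{"claw":1,"dx":-20,"dy":110,"dz":100,"twist":0},{"claw":1,"dx":-20,"dy":160,"dz":100,"twist":0},{"claw":1,"dx":-20,"dy":210,"dz":100,"twist":0},{"claw":1,"dx":-20,"dy":260,"dz":100,"twist":0},{"claw":1,"dx":-20,"dy":260,"dz":100,"twist":0},{"claw":1,"dx":-20,"dy":260,"dz":100,"twist":0}]'
python3 - <<'E'
from flap import *
flap("scene");_,B=cloud("top")
im,B=cloud("top");i=im.astype(int);k=(i[...,2]-i[...,0]>30)&(B[...,0]>-130)&(B[...,0]<200)&(B[...,1]<105)&(B[...,1]>-97)&(B[...,2]>8)&(B[...,2]<150);print("tan",k.sum(),np.percentile(B[k],[3,50,97],axis=0).round().tolist())
cv2.imwrite("pics/last.png",im);print(r.get_state()["qd"].round(3))
for n in("mug","bowl","timer"):
    for x in nets.place_of("top",n)[:1]:print(n,onz("top",x["position"][0]*640,x["position"][1]*480,0).round(3))
m=(B[...,2]>143)&(B[...,2]<160)&(B[...,0]>-6)&(B[...,0]<100)&(B[...,1]<70)&(B[...,1]>-92);print("flap top x",np.percentile(B[m][:,0],[5,50,95]),np.polyfit(B[m][:,1],B[m][:,0],1))
E
```

```text
clock: 13.0
tool_pos: [0.4762, -0.1496, 0.1313]
eef_rot: [0.428, 0.904, 0.002, 0.003]
contact_force: [-0.3, -0.5, -0.5]
opening: 1.003
finger_force: 0.0
clock: 13.8
tool_pos: [0.4544, 0.1128, 0.2312]
eef_rot: [0.426, 0.905, 0.002, 0.001]
contact_force: [0.2, -0.2, -0.2]
opening: 0.996
finger_force: 0.0
tan 51 [[-3.0, -59.0, 31.0], [70.0, -18.0, 36.0], [77.0, 23.0, 117.0]]
scene flap pts 508 theta pct [-0.1  -0.05 -0.03 -0.01 -0.01]
tan 656 [[40.0, -50.0, 17.0], [64.0, -12.0, 35.0], [90.0, 25.0, 40.0]]
[ 0.009 -0.     0.     0.004 -0.002  0.002 -0.003]
mug [ 0.473 -0.396  0.   ]
bowl [ 0.649 -0.418  0.   ]
flap top x [1.03248373 3.41332944 6.47921172] [-8.17255892e-04  3.48795750e+00]
```

The carton lies flat in the bin, the flap is closed, and the mug and bowl have not moved. The timer is hidden in this view, but the arm stayed well clear of it.

```bash
python3 -m pendant '[{"claw":1,"dx":0,"dy":0,"dz":0,"twist":0},{"claw":1,"dx":0,"dy":0,"dz":0,"twist":0},{"claw":1,"dx":0,"dy":0,"dz":0,"twist":0}]' | tail -3; python3 -c "
from plant import r
print(r.finish_job())"
```

```text
contact_force: [-0.5, 0.8, 0.5]
opening: 0.997
finger_force: 0.0
the job is handed in; nothing more can be done
None
```

The job is handed in, though it gave no verdict: the carton lies flat in the bin and the flap is shut, after a first try in which the finger slipped off the knob and I started again; I could not measure whether the carton touched the flap, the mug and bowl read as unmoved, and the timer was not rechecked.

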